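Seat the tube rack on the shaker and snap the toggle clamp shut

TASK

Slide the loaded tube rack along its guides on the shaker platform until it is fully home against the back stop, then push the clamp's red handle over and down, past its dead point, until it snaps into lock with the rubber foot pressing on the rack. Do it by pushing with the fingertips only: the rack stays down on the platform, nothing is pinched or lifted, and the other things on the bench stay where they stand.

Things in the scene. Friction and masses are not known exactly. Their poses are not given: they have to be found in the camera images.
- shaker: Fixed bench shaker, white housing, 260 x 300 mm dark grey platform, top 85 mm above the bench. Origin: centre of its underside, on the bench. Its frame: x from the control panel towards the back stop, y left, z up; (x, y, z) in mm below are in this frame. Rack guides along x: right inner face y -128.5, with a lip 8 mm inward over the rack's flange, up to z 101.5; left inner face y -1.5, 7 high.
- stop (a point): Middle of the top front edge of the back stop, an aluminium bar 141 mm wide (y), 12 thick, 24 high across the far end of the guides; fixed to the shaker at (112, -65, 109). Home means the rack's back face lies flat against it.
- home (a point): Point on the platform, fixed to the shaker at (49, -65, 85): where the rack's origin is when the rack is fully home.
- rack: Green foam rack of 24 small green-capped tubes; loose, 0.35-0.7 kg. Origin: centre of underside, on the platform; axes as the shaker's. Aluminium base plate 126 x 122 x 10 mm (x, y, z), a 24 mm flange each side; green block 126 x 74, to 52 high; caps to 66. Flat front face at x -63. Starts 35-80 mm short of home between the guides (2.5 mm play a side); slides along x at 2-6 N.
- clamp (a point): Bar pivot of the steel horizontal-handle toggle clamp left of the rack, fixed to the shaker at (30, 36, 103). The clamp works in the plane x = 30. Its bracket is 52 mm wide (x), y 21 to 99, up to z 122. Its holding bar stands up when open and reaches right over the rack's left flange when shut; the red handle slopes up to the left when open and lies level to the left when shut.
- clamp_handle (a joint): Angle of the clamp's handle to its bar, rad. Starts at 0 (wide open) to 0.3; grows as the handle goes left (+y) and down; 1-2 N moves it. Stays put below 1; from about 1.2 it drops by its weight to 1.73, where the foot lands on the rack; from there it resists, up to 7 N at the grip, and springs back if let go. Dead point about 2.05, past which it snaps to its firm stop at 2.16: locked.
- grip (a point): On the centre line of the red grip (round bar, 19 mm thick, 85 long), 26 mm from its free end. Push here, on the side facing up and rackward. Shaker (y, z) mm and slope above level by joint value: 0: 130, 223, 59 deg; 0.26: 139, 217, 52; 0.73: 149, 206, 41; 1.18: 153, 193, 32; 1.65: 155, 173, 22; 2.00: 157, 147, 10; 2.17: 158, 126, 1. x is 30.
- grip_end (a point): Middle of the free end of the red grip, 26 mm beyond grip. From grip to grip_end is the handle's direction: up and to the left when open, level to the left when locked.
- clamp_foot: Black rubber foot, 15 mm diameter, 13.5 tall, on the spindle at the end of the clamp's bar. Origin: centre of its pressing face. Open: up at about (30, 0, 140), facing right; locked: on the rack's left flange at (30, -14, 95), pressing with about 40 N.
- wash_bottle: White wash bottle with a bent spout, 72 mm diameter, 212 mm tall, standing on the bench left of the shaker. Origin: centre of its underside. To be left alone.
- tube_rack: Green foam rack, 180 x 112 mm (x, y), of 15 large green-capped tubes, 131 mm tall, on the bench right of the shaker. Origin: centre of its underside. To be left alone.
- spare_tube: Single self-standing large tube with green cap, 34 mm diameter, 114 mm tall, on the bench in front of the shaker. Origin: centre of its underside. To be left alone.
- carton: Small white carton with a blue stripe, 50 x 70 x 55 mm, on the bench in front of the shaker. Origin: centre of its underside. To be left alone.
Things that resemble listed ones, but are neither listed nor needed, are in the scene too. There is more than one size of the rack; the one meant has the size given above.

How it is judged:
By the outcome, as a careful person would: the job done as asked, in the order asked, and still so for the second after the job is handed in, with the robot touching nothing.
It also fails if it takes over 42 s, if anything falls off the work surface, if the arm or the gripper's body presses on something with over 40 N, if the wrist force passes 120 N, or if a joint passes its speed limit or range.

ROBOT

A 6-joint arm with a two-finger parallel gripper is mounted at the origin on the work surface. World frame = base frame: x ahead of the robot, y to its left, z up, the work surface at z = 0. Lengths are in m, angles in rad, forces in N, time in s.
With the tool pointing down it reaches from about 0.325 to 0.925 m from the base axis. Payload 3.1 kg.
Tool frame: the origin (TCP) lies at the very end of the fingers, on their centre line; the grasp point (between the pads) lies 19 mm behind it; z points along the fingers, y is the line along which they close (so a half turn about z gives the same grasp; the last joint's range is limited). The gripper opens to 85 mm and grips with 20 to 120 N. Pads are 22 mm wide; open, the fingers measure 114 mm over their backs; the gripper's body (76 mm by 85 mm) begins 54 mm behind the grasp point. The pads swing forward as they close: fully open they stand 13 mm farther back than shut.
Start: joints at [1.005, 0.217, 1.613, -0, 1.311, -0.112], TCP at [0.274, 0.562, 0.194] pointing down, gripper open.
Joint ranges: [-2.75, 2.75], [-0.78, 2.1], [0.31, 2.55], [-1.13, 4.27], [0.13, 2.63], [-2.58, 2.58]. Speed limits (rad/s): [2.79, 2.79, 3.14, 3.14, 3.14, 3.14].

INTERFACE

Orientations are given as a unit quaternion [x, y, z, w].
In Python, from rig import bot, planner, eyes gives the robot as it stands. Calls block until the motion is done:
- bot.goto(position, orientation): joint-space move of the TCP to a pose.
- bot.move_l(position, frame=None, vel=0.15): straight line of the TCP; frame=None keeps the orientation; vel is the mean speed in m/s.
- bot.move_j(angles): joint-space move.
- bot.open_gripper() and bot.gripper_close(): open the fingers fully, or close them until they stop; the grip force is fixed at half the most.
- bot.pause(seconds).
- planner.inverse_kinematics(position, orientation): joint angles nearest the present ones, or None.
- bot.state(): the state.
- eyes.capture(name): name is "scene" or "top" or "wrist"; returns a dict with "frame" (384x512x3 uint8, blue, green, red), "depth" (384x512 float32, m along the optical axis (not along the pixel's ray), 0 where there is no reading), "intrinsics" (3x3 intrinsics, pixels), "extrinsics" (4x4, takes a point from camera to world coordinates). Camera axes: x right, y down, z forward; pixel columns grow to the right and rows downward; lengths in m; the calibration is good to about 2 mm. The wrist camera is an equidistant fisheye: a pixel r from the principal point sees the ray r / f radians off the axis. A picture is of the moment at which its call begins.
A pose or a line that the arm cannot do raises bot.Unreachable and nothing moves.
- bot.sign_off(): hands the job in; it is judged then, once.
The state is a dict: "time_s": time; "q": joint angles; "qd": joint speeds; "effort": joint torques, N m; "tool_pos": TCP position; "eef_rot": TCP orientation; "ft_force": force on the tool from outside, world axes, zero at the start; "torque": the same for the moment, N m; "finger_gap": finger opening in m; "gripper_force": force on a finger pad.
Only numpy, scipy, OpenCV 4.12 (cv2) and the standard library are available. Lean on these libraries where they do the work, as an engineer would, in place of code of your own. Each camera call takes 0.05 s, during which the arm holds its last target. There are 200 camera calls.

## Working session

There is one attempt and no reset: what is moved stays moved. The work goes in short steps, each a Python script; the robot and the scene stay as the last script left them, time stands still between calls to the robot, and variables do not carry over. Pictures are saved under pics/ and viewed, at most 10 in all, crops included, and the job is handed in when it is done.

```bash
ls; mkdir -p pics
python3 - <<'E'
from rig import bot, planner, eyes
import numpy as np, cv2
for n in ("scene","top"):
    c=eyes.capture(n); np.savez(f"pics/{n}0.npz",**c); cv2.imwrite(f"pics/{n}0.png",c["frame"])
    print(n,c["intrinsics"].round(1).tolist(),c["extrinsics"].round(3).tolist())
a=[cv2.imread(f"pics/{n}0.png") for n in("scene","top")]
for n,i in zip("st",a): cv2.imwrite(f"pics/{n}big.png",cv2.resize(i,(800,600),interpolation=cv2.INTER_CUBIC))
print(bot.state())
E
```

```text
pics
scene [[447.2, 0.0, 258.0], [0.0, 447.2, 192.7], [0.0, 0.0, 1.0]] [[0.295, 0.806, -0.513, 1.13], [0.955, -0.257, 0.146, -0.152], [-0.014, -0.533, -0.846, 1.16], [0.0, 0.0, 0.0, 1.0]]
top [[430.9, 0.0, 259.6], [0.0, 430.9, 191.8], [0.0, 0.0, 1.0]] [[0.007, -0.984, 0.179, 0.314], [-1.0, -0.007, 0.004, 0.017], [-0.003, -0.179, -0.984, 1.381], [0.0, 0.0, 0.0, 1.0]]
{'time_s': 0.1, 'q': array([ 1.00476408e+00,  2.17699072e-01,  1.61480673e+00,  4.36546490e-06,
        1.31135922e+00, -1.12187248e-01]), 'qd': array([-1.25456301e-03, -2.25425075e-03, -4.61574204e-03, -1.29494567e-04,
       -2.79061991e-03,  1.19815432e-05]), 'effort': array([-1.49756233e-03, -3.98073828e+01, -3.04969060e+01, -1.81927653e-04,
        4.24211219e-03,  4.16682539e-06]), 'tool_pos': array([0.27352788, 0.56102139, 0.1927691 ]), 'eef_rot': array([ 2.24980390e-01,  9.74362629e-01, -1.07077712e-03, -3.79937557e-04]), 'ft_force': array([-0.27268388,  0.13675268, -0.19351959]), 'torque': array([-0.01609288, -0.02342772, -0.00218212]), 'gripper_force': 0.0, 'finger_gap': 0.08528509866421628}
```

View pics/sbig.png

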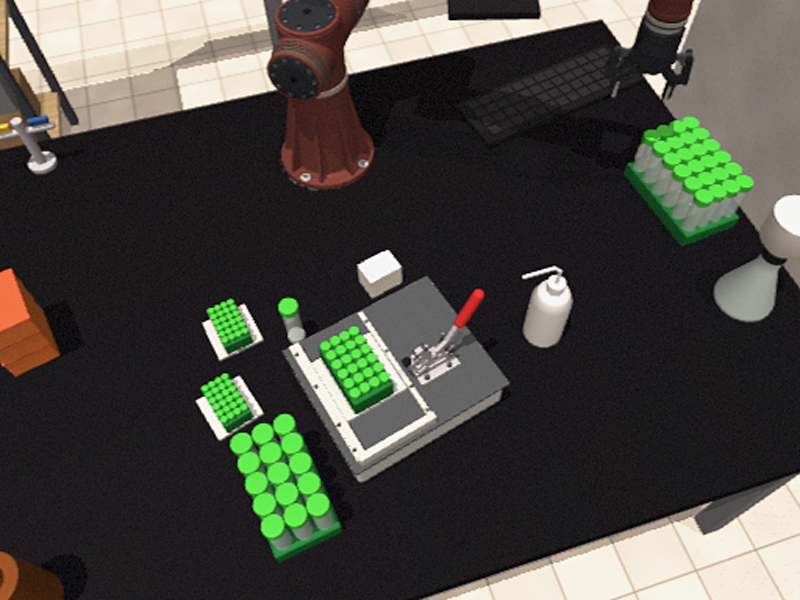

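View pics/tbig.png

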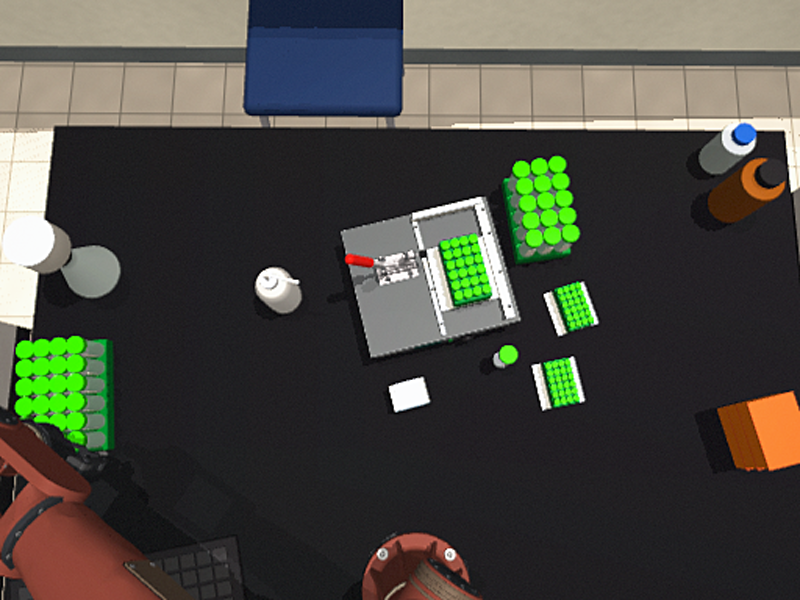

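The top view (800x600) shows the shaker at (430,278), with the back stop along the top edge and the red grip at (360,260). Three things could be taken for the rack: the one on the platform at (465,268), and two smaller ones on the bench at (573,306) and (560,382). I choose the one on the platform between the guides and will check its size.

```bash
cat > h.py <<'E'
import numpy as np, cv2
def cloud(c):
    d=c["depth"]; K=c["intrinsics"]; T=c["extrinsics"]; v,u=np.indices(d.shape)
    P=np.stack([(u-K[0,2])/K[0,0]*d,(v-K[1,2])/K[1,1]*d,d],-1)@T[:3,:3].T+T[:3,3]
    P[d==0]=np.nan; return P
def masks(c):
    h=cv2.cvtColor(c["frame"],cv2.COLOR_BGR2HSV); H,S,V=h[...,0],h[...,1],h[...,2]
    red=((H<6)|(H>174))&(S>190)&(V>120); green=(H>45)&(H<75)&(S>150)&(V>60)
    return red,green
E
python3 - <<'E'
from h import *
cs={n:np.load(f"pics/{n}0.npz") for n in("scene","top")}
pl=[]
for n,c in cs.items():
    P=cloud(c); near=(abs(P[...,0]-.68)<.25)&(abs(P[...,1]+.02)<.3)
    m=near&(abs(P[...,2]-.085)<.006)
    print(n,"plane z med",np.nanmedian(P[m][:,2]), m.sum())
    # silhouette of everything from platform up: convex hull
    r=cv2.minAreaRect((P[m][:,:2]*1000).astype(np.float32)); print("rect",r, cv2.boxPoints(r).round(1).tolist())
    red,g=masks(c); R=P[red&near&(P[...,2]>.1)]; print("red",len(R),R.min(0).round(3),R.max(0).round(3))
    g=g&near&(P[...,2]>.1425)&(P[...,2]<.17); nl,L,st,ce=cv2.connectedComponentsWithStats(g.astype(np.uint8))
    G=P[g]; print("green",len(G),G.min(0).round(3),G.max(0).round(3),np.median(G,0).round(3))
E
```

```text
scene plane z med 0.0863663417927456 6018
rect ((579.1774291992188, -51.887786865234375), (348.51953125, 600.494140625), 20.424144744873047) [[311.1000061035156, 168.6999969482422], [520.5999755859375, -394.1000061035156], [847.2999877929688, -272.3999938964844], [637.7000122070312, 290.29998779296875]]
red 187 [0.589 0.084 0.18 ] [0.611 0.13  0.248]
green 962 [ 0.54  -0.135  0.143] [ 0.666 -0.043  0.158] [ 0.606 -0.089  0.152]
top plane z med 0.0864079870707819 5074
rect ((572.4711303710938, -26.717041015625), (337.5464172363281, 599.656494140625), 18.15109634399414) [[318.70001220703125, 205.60000610351562], [505.5, -364.20001220703125], [826.2000122070312, -259.0], [639.4000244140625, 310.79998779296875]]
red 99 [0.586 0.084 0.182] [0.609 0.128 0.25 ]
green 706 [ 0.541 -0.133  0.143] [ 0.665 -0.043  0.16 ] [ 0.603 -0.089  0.152]
```

```bash
cat > m.py <<'E'
from h import *
cs={n:np.load(f"pics/{n}0.npz") for n in("scene","top")}
for n,c in cs.items():
    P=cloud(c); near=(abs(P[...,0]-.63)<.2)&(abs(P[...,1]+.02)<.21)
    m=(near&(abs(P[...,2]-.086)<.005)).astype(np.uint8)
    m=cv2.morphologyEx(m,cv2.MORPH_OPEN,np.ones((3,3)))
    nl,L,st,ce=cv2.connectedComponentsWithStats(m); k=1+st[1:,4].argmax()
    # whole platform silhouette: things 0.07..0.11 + component touching
    for nm,mm in(("comp",L==k),("all",near&(abs(P[...,2]-.092)<.012))):
        mm=cv2.morphologyEx(mm.astype(np.uint8),cv2.MORPH_OPEN,np.ones((3,3))); nl,L2,st,_=cv2.connectedComponentsWithStats(mm); mm=L2==1+st[1:,4].argmax()
        Q=P[mm]; r=cv2.minAreaRect((Q[:,:2]*1000).astype(np.float32)); print(n,nm,len(Q),"z",np.median(Q[:,2]).round(4),np.round(r[0],1),np.round(r[1],1),round(r[2],2),cv2.boxPoints(r).round(0).tolist())
    red,g=masks(c); R=P[red&near&(P[...,2]>.1)]; cR=R.mean(0); d=np.linalg.svd(R-cR)[2][0]; d*=np.sign(d[2]); t=(R-cR)@d
    print(" red c",cR.round(4),"dir",d.round(3),"ends",(cR+t.min()*d).round(4),(cR+t.max()*d).round(4))
    mm=(g&near&(P[...,2]>.144)&(P[...,2]<.165)&(P[...,1]>-.16)).astype(np.uint8)
    r=cv2.minAreaRect((P[mm>0][:,:2]*1000).astype(np.float32)); print(" caps",np.round(r[0],1),np.round(r[1],1),round(r[2],2),"topz",np.percentile(P[mm>0][:,2],90))
c=cs["top"]; f=c["frame"]; cv2.imwrite("pics/crop.png",cv2.resize(f[115:240,205:395],None,fx=4.2,fy=4.2,interpolation=cv2.INTER_CUBIC))
E
python3 m.py
```

```text
scene comp 1818 z 0.0865 [519.   38.8] [136.2 144.8] 14.31 [[435.0, 92.0], [471.0, -48.0], [603.0, -14.0], [567.0, 126.0]]
scene all 6874 z 0.087 [598.8 -21.5] [263.3 301.5] 14.43 [[434.0, 92.0], [509.0, -200.0], [764.0, -135.0], [689.0, 157.0]]
 red c [0.6016 0.1059 0.2183] dir [-0.145  0.473  0.869] ends [0.6078 0.0859 0.1816] [0.5965 0.1228 0.2493]
 caps [602.2 -89.2] [118.1  70.1] 14.27 topz 0.15432470160062153
top comp 2633 z 0.0863 [560.7 -18.1] [183.9 272.4] 14.21 [[438.0, 91.0], [505.0, -173.0], [683.0, -128.0], [616.0, 137.0]]
top all 5733 z 0.0872 [601.3 -21.7] [261.  299.2] 14.43 [[438.0, 91.0], [512.0, -199.0], [765.0, -134.0], [690.0, 156.0]]
 red c [0.5953 0.106  0.222 ] dir [-0.099  0.515  0.852] ends [0.5998 0.0828 0.1835] [0.5921 0.1229 0.25  ]
 caps [603.3 -87.6] [118.5  70.1] 13.08 topz 0.1557259511587592
```

View pics/crop.png

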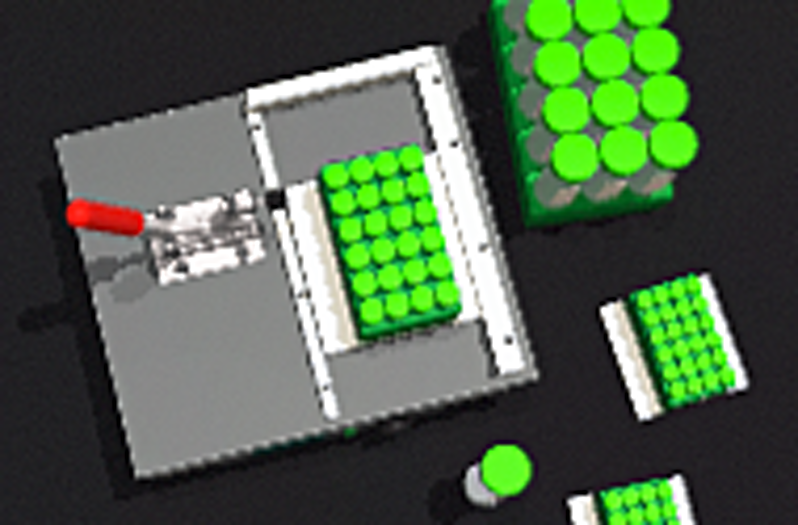

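The crop confirms the choice: the rack between the guides is at its stated size (caps 118x70 mm). It sits at shaker x ≈ -14, about 63 mm short of home. The shaker centre is (0.6005, -0.0216) with yaw 14.43°, and the platform measures 262x300 mm. The red grip is at shaker x 30 with a slope of about 59°, so the joint is near 0. Next I move.

```bash
cat >> h.py <<'E'
from scipy.spatial.transform import Rotation as Ro
YAW=np.radians(14.43); O=np.array([.6005,-.0216,0]); RS=Ro.from_euler("z",YAW).as_matrix()
def w(x,y,z): return O+RS@(np.array([x,y,z])/1000)
def s(p): return RS.T@(np.asarray(p)-O)*1000
def quat(zs,ys):  # tool z and y in shaker frame
    z=RS@np.array(zs,float); z/=np.linalg.norm(z); y=RS@np.array(ys,float)
    return Ro.from_matrix(np.stack([np.cross(y,z),y,z],1)).as_quat()
def st(bot,t=""):
    a=bot.state(); print(t,round(a["time_s"],2),"tip",s(a["tool_pos"]).round(1),"F",(RS.T@a["ft_force"]).round(1)); return a
E
python3 - <<'E'
from rig import bot, planner, eyes
from h import *
q0=np.array(bot.state()["q"])
best=[]
for sg in(1,-1):
    q=quat((0,0,-1),(0,sg,0)); j=planner.inverse_kinematics(w(-98,-65,330),q); print(sg,None if j is None else np.round(j,2)); 
    if j is not None: best.append((abs(np.array(j)-q0).max(),sg))
    for t in(0,25,35):
        for sx in(1,-1):
            r=[planner.inverse_kinematics(w(30,y,z),quat((0,np.sin(np.radians(t)),-np.cos(np.radians(t))),(sx,0,0))) for y,z in((110,250),(158,130))]
            print(t,sx,[None if i is None else np.round(i,2).tolist() for i in r])
sg=min(best)[1]; q=quat((0,0,-1),(0,sg,0)); print("sg",sg)
bot.gripper_close()
p=bot.state()["tool_pos"]; bot.move_l([p[0],p[1],.33],vel=.3)
bot.goto(w(-100,-65,330),q); bot.move_l(w(-100,-65,160),vel=.25); st(bot)
for n in("scene","top"):
    c=eyes.capture(n); np.savez(f"pics/{n}1.npz",**c)
    f=c["frame"]; f=f[150:310,170:340] if n=="scene" else f[115:265,205:395]
    cv2.imwrite(f"pics/{n}1.png",cv2.resize(f,None,fx=3,fy=3,interpolation=cv2.INTER_CUBIC))
a,b=[cv2.imread(f"pics/{n}1.png") for n in("scene","top")]
o=np.zeros((480,800,3),np.uint8); a=cv2.resize(a,(400,376)); b=cv2.resize(b,(400,316)); o[:376,:400]=a; o[:316,400:]=b; cv2.imwrite("pics/v1.png",o)
E
```

```text
1 [-0.34 -0.06  1.66 -0.    1.54 -2.16]
0 1 [[0.04, 0.14, 1.59, -0.0, 1.41, -0.21], [0.12, 0.24, 1.71, -0.0, 1.19, -0.14]]
0 -1 [None, None]
25 1 [[-0.18, 0.23, 1.55, 0.39, 1.55, -0.48], [-0.11, 0.31, 1.68, 0.42, 1.33, -0.51]]
25 -1 [None, None]
35 1 [[-0.26, 0.29, 1.53, 0.53, 1.63, -0.56], [-0.19, 0.38, 1.66, 0.55, 1.42, -0.62]]
35 -1 [None, [-0.19, 0.38, 1.66, 0.55, 1.42, 2.53]]
-1 [-0.34 -0.06  1.66 -0.    1.54  0.98]
0 1 [[0.04, 0.14, 1.59, -0.0, 1.41, -0.21], [0.12, 0.24, 1.71, -0.0, 1.19, -0.14]]
0 -1 [None, None]
25 1 [[-0.18, 0.23, 1.55, 0.39, 1.55, -0.48], [-0.11, 0.31, 1.68, 0.42, 1.33, -0.51]]
25 -1 [None, None]
35 1 [[-0.26, 0.29, 1.53, 0.53, 1.63, -0.56], [-0.19, 0.38, 1.66, 0.55, 1.42, -0.62]]
35 -1 [None, [-0.19, 0.38, 1.66, 0.55, 1.42, 2.53]]
sg -1
 4.83 tip [-98.9 -65.4 161.4] F [-1.   0.7 -0.3]
```

View pics/v1.png

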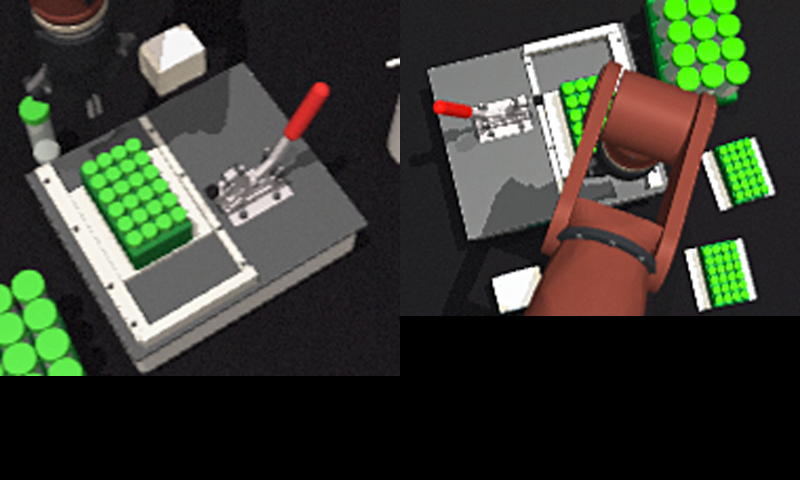

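The scene view shows the closed fingers (95,105) just in front of the rack, clear of the spare tube (40,130). The top view shows the arm over the front gap. Next I descend and push.

Run:
```python
from rig import bot, planner, eyes
from h import *
bot.move_l(w(-100,-65,104),vel=.12); a=st(bot,"down"); f0=RS.T@a["ft_force"]
if abs(f0[2])<6:
    x=-92; con=False
    while x<0:
        bot.move_l(w(x,-65,104),vel=.06); a=st(bot,x); f=(RS.T@a["ft_force"]-f0)[0]
        if f<-14: break
        x+= 8 if x<-40 else 2
```

```text
down 5.55 tip [-99.5 -65.4 104.6] F [ 0.  -0.4  0.3]
-92 5.83 tip [-90.8 -65.5 105.1] F [ 0.9  0.  -0.5]
-84 6.12 tip [-83.5 -65.  104.1] F [ 1.   0.8 -0. ]
-76 6.4 tip [-75.6 -65.  103.9] F [ 0.5 -0.4  0. ]
-68 6.68 tip [-67.5 -65.  104. ] F [ 0.8 -0.3  0.3]
-60 6.97 tip [-59.5 -65.  104. ] F [-0.1 -0.1 -0.7]
-52 7.25 tip [-51.5 -65.  104.1] F [-0.9 -0.4  0.3]
-44 7.53 tip [-43.5 -65.  104. ] F [ 0.1  0.3 -0.7]
-36 7.82 tip [-35.5 -65.  104. ] F [-0.3 -0.4  0. ]
-34 8.07 tip [-34.5 -64.9 104. ] F [-2.2 -0.2  1.9]
-32 8.32 tip [-32.  -65.  103.9] F [-2.9  0.3  1.4]
-30 8.57 tip [-29.7 -65.  103.9] F [-2.6 -0.2  0. ]
-28 8.82 tip [-27.6 -65.  103.9] F [-1.1 -0.5  0.5]
-26 9.07 tip [-25.7 -65.  103.9] F [-2.4  0.2  0.1]
-24 9.32 tip [-23.7 -65.  104. ] F [-1.5 -0.3  0.2]
-22 9.57 tip [-21.7 -65.  104. ] F [-2.3 -0.5 -0.8]
-20 9.82 tip [-21.1 -65.2 104. ] F [-6.  -1.1  1.8]
-18 10.07 tip [-21.2 -65.1 104. ] F [-11.   -0.3   5.6]
-16 10.32 tip [-21.4 -65.1 104. ] F [-16.5   0.2  10.1]
```

Run:
```python
from rig import bot, planner, eyes
from h import *
bot.move_l(w(-50,-65,104),vel=.12); bot.move_l(w(-50,-65,300),vel=.35)
t=np.radians(25); q=quat((0,np.sin(t),-np.cos(t)),(1,0,0))
bot.goto(w(30,80,300),q); st(bot)
o=np.zeros((480,800,3),np.uint8)
for n,dx in(("scene",0),("top",400)):
    c=eyes.capture(n); np.savez(f"pics/{n}2.npz",**c); P=(cloud(c)-O)@RS*1000
    f=c["frame"]; f=f[150:310,170:340] if n=="scene" else f[115:265,205:395]
    f=cv2.resize(f,(400,int(400*f.shape[0]/f.shape[1])),interpolation=cv2.INTER_CUBIC); o[:f.shape[0],dx:dx+400]=f
    red,g=masks(c); m=g&(P[...,2]>143)&(P[...,2]<165)&(abs(P[...,0])<140)&(abs(P[...,1]+65)<50)
    Q=P[m]; print(n,m.sum(),"caps x",Q[:,0].min().round(1),Q[:,0].max().round(1),"y",Q[:,1].min().round(1),Q[:,1].max().round(1),cv2.minAreaRect(Q[:,:2].astype(np.float32)))
    R=P[red&(abs(P[...,0]-30)<30)&(P[...,2]>110)&(abs(P[...,1]-130)<60)]
    if len(R)>20: cR=R.mean(0); d=np.linalg.svd(R-cR)[2][0]; d*=np.sign(d[2]); k=(R-cR)@d; print(" red c",cR.round(1),d.round(2),"ends",(cR+k.min()*d).round(1),(cR+k.max()*d).round(1))
cv2.imwrite("pics/v2.png",o)
```

```text
12.81 tip [ 29.5  80.1 298.7] F [-0.3 -0.   1.5]
scene 1006 caps x -9.3 107.2 y -101.2 -30.6 ((48.95961380004883, -65.90103149414062), (70.67393493652344, 116.47022247314453), 89.99760437011719)
 red c [ 32.9 123.5 218.4] [-0.05  0.51  0.86] ends [ 34.9 101.7 181.4] [ 31.4 140.8 247.7]
top 119 caps x 53.6 105.5 y -99.9 -60.6 ((83.45831298828125, -89.95106506347656), (46.114097595214844, 41.96590042114258), 53.828468322753906)
 red c [ 27.1 125.  222.4] [0.03 0.52 0.85] ends [ 25.9 102.8 186.1] [ 28.  141.5 249.3]
```

View pics/v2.png

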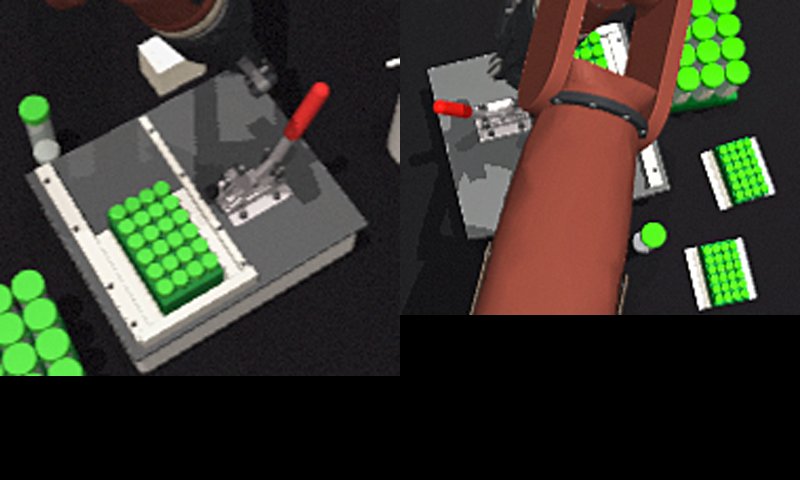

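The rack is home: caps centre at shaker x 48.96, no gap at the stop bar in the scene view. The handle is still open at slope 59°, its end at (318,92). Next I push the handle.

Run:
```python
from rig import bot, planner, eyes
from h import *
J=[0,.26,.73,1.18,1.65,2.0,2.17]; Y=[130,139,149,153,155,157,158]; Z=[223,217,206,193,173,147,126]; S=[59,52,41,32,22,10,1]
def tip(j,off):
    y,z,a=np.interp(j,J,Y),np.interp(j,J,Z),np.radians(np.interp(j,J,S))
    off+=7*abs(np.sin(a-np.radians(25))); return w(30,y-np.sin(a)*off,z+np.cos(a)*off)
bot.move_l(tip(0,35),vel=.2); a=st(bot,"pre")
for j in(0,.26,.5,.73,.95,1.18,1.42,1.65,1.8,1.9,2.0,2.05,2.1,2.14):
    bot.move_l(tip(j,9.5),vel=.07); a=st(bot,j)
    if np.linalg.norm(a["ft_force"])>25: print("force stop"); break
c=eyes.capture("scene"); P=(cloud(c)-O)@RS*1000; red,_=masks(c)
R=P[red&(abs(P[...,0]-30)<30)&(P[...,2]>100)&(abs(P[...,1]-130)<70)]; print(len(R),R.min(0).round(1),R.max(0).round(1))
f=c["frame"][150:310,170:340]; cv2.imwrite("pics/v3.png",cv2.resize(f,None,fx=3.5,fy=3.5,interpolation=cv2.INTER_CUBIC))
```

```text
pre 13.36 tip [ 29.7  96.9 242.9] F [-0.1 -0.6 -0.6]
0 13.88 tip [ 29.9 119.  229.8] F [0.7 0.2 0.4]
0.26 14.19 tip [ 29.7 129.5 224.4] F [-0.5 -0.1 -0.5]
0.5 14.46 tip [ 29.6 135.8 219.1] F [-0.6  0.5  0.2]
0.73 14.72 tip [ 29.6 141.9 214.1] F [ 0.1  0.4 -0. ]
0.95 14.97 tip [ 29.5 144.7 207.7] F [-0.7  0.2 -0.9]
1.18 15.23 tip [ 29.7 147.7 201.2] F [ 0.1 -0.7  0.2]
1.42 15.53 tip [ 29.3 149.9 190.3] F [ 0.3  0.3 -0.4]
1.65 15.82 tip [ 29.3 151.6 181.1] F [-0.8  0.3 -0.5]
1.8 16.12 tip [ 29.3 153.1 170.8] F [-0.6 -1.   1.2]
1.9 16.37 tip [ 29.5 154.1 164.3] F [ 0.   0.4 -1.3]
2.0 16.62 tip [ 29.4 155.3 157.3] F [ 0.2  0.4 -0.4]
2.05 16.87 tip [ 29.6 156.  151.7] F [ 0.   0.1 -0.4]
2.1 17.12 tip [ 29.6 156.8 145.9] F [ 0.1  0.2 -0.3]
2.14 17.37 tip [ 29.7 157.4 141.4] F [-0.1 -0.6 -0.3]
115 [ 21.8 104.7 150.2] [ 39.6 178.9 186.4]
```

View pics/v3.png

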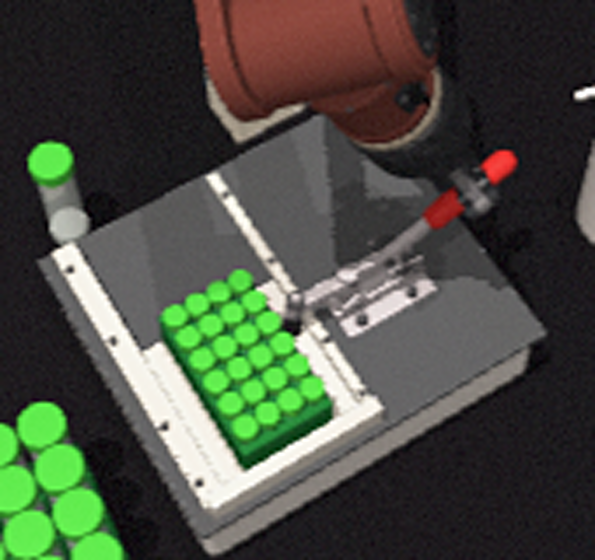

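The foot has landed on the flange at (293,315), but the handle is still sloped about 25° and the fingers are at (475,190) beside the bar with no force reading. I check the gripper opening and take a closer look.

Run:
```python
from rig import bot, planner, eyes
from h import *
a=st(bot); print(a["finger_gap"],a["gripper_force"])
o=np.zeros((520,800,3),np.uint8)
c=eyes.capture("wrist"); cv2.imwrite("pics/w.png",c["frame"]); o[:384,:512]=c["frame"]
c=eyes.capture("scene"); P=(cloud(c)-O)@RS*1000; red,_=masks(c)
R=P[red&(abs(P[...,0]-30)<30)&(P[...,2]>100)&(abs(P[...,1]-130)<70)]; d=np.linalg.svd(R-R.mean(0))[2][0]; print(R.mean(0),d)
m=(abs(P[...,0]-30)<45)&(abs(P[...,1]-145)<35)&(P[...,2]>125)&(P[...,2]<215)&~red; B=P[m]; print(B[B[:,1].argsort()][::8].round(0).tolist())
f=c["frame"][185:225,275:325]; f=cv2.resize(f,(288,230),interpolation=cv2.INTER_CUBIC); o[:230,512:]=f
cv2.imwrite("pics/v4.png",o)
```

```text
17.42 tip [ 29.9 157.4 141.7] F [-0.8 -1.2 -0.1]
-0.00014120854021456455 0.0
[ 32.58134713 139.6481541  170.36994352] [ 0.01525423 -0.91680727 -0.39903851]
[[22.0, 111.0, 159.0], [21.0, 127.0, 163.0], [22.0, 156.0, 178.0]]
```

View pics/v4.png

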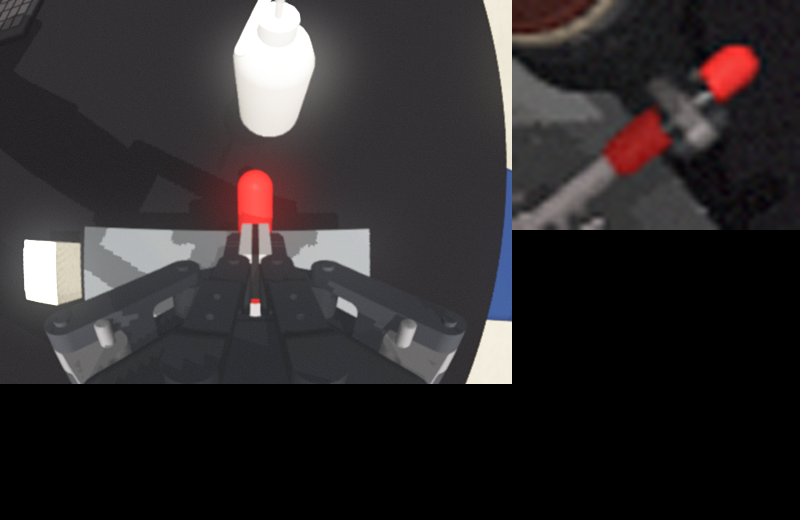

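Run:
```python
from rig import bot, planner, eyes
from h import *
for n,(r0,r1,c0,c1) in(("scene",(190,214,294,320)),):
    c=eyes.capture(n); P=(cloud(c)-O)@RS*1000; red,_=masks(c)
    for v in range(r0,r1,2): print(v," ".join(("R" if red[v,u] else ".")+"%d,%d,%d"%tuple(np.nan_to_num(P[v,u])) for u in range(c0,c1,3)))
c=eyes.capture("wrist"); P=(cloud(c)); T=c["extrinsics"]; print("wrist cam",s(T[:3,3]).round(0),(RS.T@T[:3,:3])[:,2].round(2))
K=c["intrinsics"]; d=c["depth"]
for (u,v) in((255,180),(255,200),(255,215),(246,228),(255,228),(264,228),(246,245),(264,245),(255,300),(255,308)):
    x,y=(u-K[0,2]),(v-K[1,2]); r=np.hypot(x,y); th=r/K[0,0]; ray=np.array([x/r*np.sin(th),y/r*np.sin(th),np.cos(th)]); p=ray/ray[2]*d[v,u]
    print((u,v),c["frame"][v,u],s(T[:3,:3]@p+T[:3,3]).round(0))
p=T[:3,:3].T@(bot.state()["tool_pos"]-T[:3,3]); r=np.hypot(*p[:2]); th=np.arctan2(r,p[2]); print("tcp px",p[:2]/r*th*K[0,0]+K[:2,2])
```

```text
190 .65,76,331 .65,85,323 .63,95,311 .48,116,274 .-80,241,0 .-74,248,1 .-69,255,2 .-63,262,4 .-60,271,1
192 .66,75,324 .67,83,319 .65,94,306 .48,118,264 .-74,236,0 .-69,244,0 .-66,254,-3 .-60,261,-1 .-54,267,0
194 .66,77,314 .66,85,307 .67,93,302 .44,121,247 .-67,231,3 .-65,241,-2 R26,167,184 R30,174,183 .-48,262,2
196 .66,77,305 .67,85,300 .66,94,292 .66,103,283 .-61,228,1 R26,159,181 .31,164,183 R35,170,184 .-42,259,1
198 .66,77,297 .67,86,290 .65,96,280 .70,100,283 .35,141,199 R30,156,178 R35,162,181 R36,171,173 .-36,254,2
200 .46,94,245 .68,86,283 .68,94,276 .70,102,272 .58,122,238 R58,131,229 R39,159,178 .-36,244,0 .-30,250,3
202 .-63,184,3 .68,86,275 .70,94,270 .73,99,270 .72,110,258 .76,116,259 .-37,233,-3 .-31,240,-1 .-27,248,-2
204 .-18,149,86 .22,125,165 .55,107,227 .75,98,265 .80,103,267 .83,110,265 .-27,225,5 .-22,233,5 .-20,243,0
206 .-12,145,86 R27,122,165 .70,95,251 .80,96,264 .83,102,263 .88,107,266 .91,113,265 .-17,230,3 .-14,239,0
208 R27,113,163 R31,119,163 R33,127,159 .81,95,258 .86,100,260 .88,107,257 .-17,219,2 .-12,226,2 .-8,235,0
210 R32,109,164 R36,116,163 R38,124,158 .87,91,261 .89,98,257 .-16,207,2 .-11,214,3 .-7,222,2 .-3,231,0
212 R33,109,154 R37,115,156 .11,149,84 .-21,189,0 .-16,196,1 .-9,201,6 .-6,211,1 .-1,218,2 .2,226,1
wrist cam [ 31. 142. 333.] [ 0.    0.17 -0.99]
(255, 180) [ 80  88 255] [ 32. 172. 183.]
(255, 200) [ 84  93 255] [ 32. 162. 181.]
(255, 215) [ 75  83 255] [ 31. 155. 177.]
(246, 228) [168 172 186] [ 27. 147. 190.]
(255, 228) [51 52 95] [ 31. 147. 191.]
(264, 228) [170 173 187] [ 36. 147. 190.]
(246, 245) [170 172 181] [ 28. 139. 206.]
(264, 245) [169 171 181] [ 35. 139. 206.]
(255, 300) [ 50  55 234] [ 31. 105. 156.]
(255, 308) [220 220 226] [ 31.  98. 148.]
tcp px [252.8302968  215.53647298]
```

Run:
```python
from rig import bot, planner, eyes
from h import *
t=np.radians(25); ax=np.array([0,np.sin(t),-np.cos(t)])
p=s(bot.state()["tool_pos"])
bot.move_l(w(*(p-ax*75)),vel=.2); st(bot,"back")
o=np.zeros((400,800,3),np.uint8)
c=eyes.capture("wrist"); f=c["frame"]; o[:384,:380]=f[:,66:446]
T=c["extrinsics"];K=c["intrinsics"]; q=T[:3,:3].T@(bot.state()["tool_pos"]-T[:3,3]); r=np.hypot(*q[:2]); print("tcp px",q[:2]/r*np.arctan2(r,q[2])*K[0,0]+K[:2,2])
c=eyes.capture("scene"); P=(cloud(c)-O)@RS*1000; red,_=masks(c)
R=P[red&(abs(P[...,0]-30)<30)&(P[...,2]>100)&(abs(P[...,1]-130)<70)]; d=np.linalg.svd(R-R.mean(0))[2][0]; print(R.mean(0),d,R.max(0))
f=c["frame"][150:300,170:330]; o[:394,380:]=cv2.resize(f,(420,394),interpolation=cv2.INTER_CUBIC)
cv2.imwrite("pics/v5.png",o)
```

```text
back 18.14 tip [ 30.  125.5 209.9] F [-0.4 -0.6 -1.1]
tcp px [251.53688186 214.71237933]
[ 32.53461283 140.10303866 170.39243975] [ 0.0189645  -0.91842132 -0.39514887] [ 39.67739888 177.67199461 189.49757917]
```

View pics/v5.png

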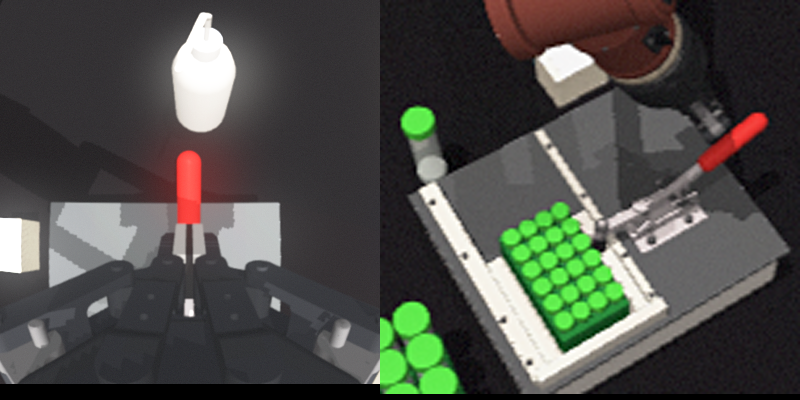

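Run:
```python
from rig import bot, planner, eyes
from h import *
a=bot.state(); Rt=Ro.from_quat(a["eef_rot"]).as_matrix()
c=eyes.capture("wrist"); T=c["extrinsics"];K=c["intrinsics"];d=c["depth"]
print("cam in tool",(Rt.T@(T[:3,3]-a["tool_pos"])*1000).round(1),"axis in tool",(Rt.T@T[:3,2]).round(3))
for u in(240,246,264):
  for v in range(210,262,4):
    x,y=(u-K[0,2]),(v-K[1,2]); r=np.hypot(x,y); th=r/K[0,0]; ray=np.array([x/r*np.sin(th),y/r*np.sin(th),np.cos(th)]); p=T[:3,:3]@(ray/ray[2]*d[v,u])+T[:3,3]
    print((u,v),c["frame"][v,u],"tool",(Rt.T@(p-a["tool_pos"])*1000).round(0),"shk",s(p).round(0))
# top & scene clouds near reported tip
for n in("scene","top"):
    c=eyes.capture(n); Q=(cloud(c).reshape(-1,3)-a["tool_pos"])@Rt*1000
    Q=Q[(abs(Q[:,0])<20)&(abs(Q[:,1])<20)&(Q[:,2]>-120)&(Q[:,2]<15)]; print(n,len(Q),Q[Q[:,2].argsort()][-6:].round(0).tolist())
```

```text
cam in tool [  66.5    1.3 -179.5] axis in tool [-0.263 -0.     0.965]
(240, 210) [113 113 128] tool [-38. -14. 118.] shk [ 14. 142.  85.]
(240, 214) [111 111 126] tool [-41. -14. 116.] shk [ 14. 138.  85.]
(240, 218) [113 111 126] tool [-46. -14. 115.] shk [ 14. 134.  84.]
(240, 222) [113 112 124] tool [-49. -14. 113.] shk [ 14. 130.  85.]
(240, 226) [118 118 127] tool [-53. -14. 111.] shk [ 14. 125.  85.]
(240, 230) [122 122 129] tool [-57. -14. 110.] shk [ 14. 121.  84.]
(240, 234) [107 108 116] tool [ 11.  -5. -55.] shk [ 24. 113. 263.]
(240, 238) [132 133 138] tool [ 11.  -5. -59.] shk [ 24. 111. 266.]
(240, 242) [145 146 152] tool [  7.  -6. -54.] shk [ 23. 110. 260.]
(240, 246) [162 165 169] tool [ 11.  -5. -67.] shk [ 24. 108. 274.]
(240, 250) [167 170 173] tool [ 11.  -5. -70.] shk [ 24. 106. 276.]
(240, 254) [126 128 132] tool [ 13.  -4. -77.] shk [ 25. 105. 283.]
(240, 258) [65 62 65] tool [ 13.  -4. -81.] shk [ 25. 104. 287.]
(246, 210) [ 55  57 228] tool [-11.  -6.  43.] shk [ 23. 134. 164.]
(246, 214) [ 57  60 228] tool [-15.  -6.  43.] shk [ 23. 131. 162.]
(246, 218) [
[... 1178 characters left out ...]
.   5. -55.] shk [ 34. 113. 263.]
(264, 238) [170 174 181] tool [ 11.   5. -59.] shk [ 34. 111. 266.]
(264, 242) [172 176 181] tool [ 11.   5. -62.] shk [ 34. 110. 269.]
(264, 246) [172 176 181] tool [ 11.   5. -66.] shk [ 34. 108. 272.]
(264, 250) [172 176 180] tool [ 11.   5. -71.] shk [ 34. 107. 277.]
(264, 254) [186 190 193] tool [ 12.   5. -75.] shk [ 34. 105. 281.]
(264, 258) [66 63 69] tool [ 12.   5. -80.] shk [ 34. 104. 286.]
scene 25 [[14.0, 10.0, -85.0], [11.0, 13.0, -84.0], [-11.0, 12.0, -80.0], [8.0, 7.0, -66.0], [12.0, 6.0, -64.0], [12.0, 7.0, -58.0]]
top 137 [[8.0, -6.0, -47.0], [5.0, 15.0, -46.0], [12.0, 1.0, -46.0], [9.0, 7.0, -44.0], [11.0, -1.0, -43.0], [7.0, -5.0, -38.0]]
```

All three cameras show that the closed fingers really end about 43 mm short of the reported TCP along the tool axis. So I knocked the handle to its rest at 1.73 but never pressed it through. The handle and rack are otherwise fine. I correct for the 43 mm and press again.

Run:
```python
from rig import bot, planner, eyes
from h import *
J=[0,.26,.73,1.18,1.65,2.0,2.17]; Y=[130,139,149,153,155,157,158]; Z=[223,217,206,193,173,147,126]; S=[59,52,41,32,22,10,1]
t=np.radians(25); ax=np.array([0,np.sin(t),-np.cos(t)])
def tip(j,off):
    y,z,a=np.interp(j,J,Y),np.interp(j,J,Z),np.radians(np.interp(j,J,S))
    off+=9*abs(np.sin(a-t)); return w(*(np.array([30,y-np.sin(a)*off,z+np.cos(a)*off])+43*ax))
bot.move_l(tip(1.6,25),vel=.2); st(bot,"pre")
for j in(1.65,1.75,1.85,1.92,1.98,2.03,2.07,2.11,2.14,2.17,2.2):
    p=tip(min(j,2.17),9.5); p[2]-=max(0,j-2.17)*.12
    bot.move_l(p,vel=.05); a=st(bot,j)
    if np.linalg.norm(a["ft_force"])>22: print("force stop"); break
c=eyes.capture("scene"); P=(cloud(c)-O)@RS*1000; red,_=masks(c)
R=P[red&(abs(P[...,0]-30)<30)&(P[...,2]>100)&(abs(P[...,1]-130)<70)]; print(len(R),R.min(0).round(1),R.max(0).round(1),np.linalg.svd(R-R.mean(0))[2][0].round(2))
```

```text
pre 18.86 tip [ 29.5 163.5 158.8] F [ 0.4 -0.3  0.1]
1.65 19.36 tip [ 30.1 169.2 143.4] F [ 0.9 -0.9 -0. ]
1.75 19.64 tip [ 30.6 170.2 137.2] F [ 0.  -0.7  3.7]
1.85 19.93 tip [ 30.6 171.4 130.4] F [ 1.  -0.7  4.4]
1.92 20.18 tip [ 30.4 172.1 125.4] F [ 1.2 -0.6  3.9]
1.98 20.43 tip [ 29.9 172.9 120.6] F [ 1.4 -0.3  2.7]
2.03 20.68 tip [ 28.4 174.1 114.6] F [-0.4  0.3 -0.1]
2.07 20.93 tip [ 29.2 174.6 110.8] F [ 0.5  0.3 -0.5]
2.11 21.18 tip [ 29.6 175.1 106.6] F [0.3 0.4 0. ]
2.14 21.43 tip [ 29.8 175.5 103.4] F [ 0.1 -1.1  0.6]
2.17 21.68 tip [ 30.6 175.8 101. ] F [-0.7 -0.4  2.7]
2.2 21.93 tip [ 31.  176.   99.3] F [-2.4 -0.5  9.5]
92 [ 25.6 105.4 118.4] [ 39.  183.  134.3] [ 0.   -1.   -0.03]
```

The handle resisted at 4 N, released, and is now firm at level. I retreat and check everything.

Run:
```python
from rig import bot, planner, eyes
from h import *
p=s(bot.state()["tool_pos"]); t=np.radians(25)
bot.move_l(w(*(p-np.array([0,np.sin(t),-np.cos(t)])*130)),vel=.25)
bot.move_l(w(-130,60,330),vel=.3); st(bot)
o=np.zeros((400,800,3),np.uint8)
for n,dx,(r0,r1,c0,c1) in(("scene",0,(140,360,130,380)),("top",400,(90,275,150,395))):
    c=eyes.capture(n); P=(cloud(c)-O)@RS*1000; red,g=masks(c); f=c["frame"][r0:r1,c0:c1]
    f=cv2.resize(f,(400,int(400*f.shape[0]/f.shape[1])),interpolation=cv2.INTER_CUBIC); o[:f.shape[0],dx:dx+400]=f
    Q=P[g&(P[...,2]>143)&(P[...,2]<165)&(abs(P[...,0])<140)&(abs(P[...,1]+65)<50)]; print(n,"caps",cv2.minAreaRect(Q[:,:2].astype(np.float32)))
    R=P[red&(abs(P[...,0]-30)<30)&(P[...,2]>100)&(abs(P[...,1]-130)<70)]; print(len(R),R.min(0).round(1),R.max(0).round(1))
cv2.imwrite("pics/v6.png",o)
```

```text
23.49 tip [-130.    60.8  328.2] F [-0.3  0.3 -0.3]
scene caps ((48.59101104736328, -65.63417053222656), (70.5545425415039, 115.34757232666016), 89.70301818847656)
179 [ 21.3 106.7 119. ] [ 38.8 181.  137.6]
top caps ((46.72871017456055, -64.9090576171875), (116.77876281738281, 70.28638458251953), 0.0621505044400692)
150 [ 19.7 104.5 119.1] [ 39.1 182.4 138.8]
```

View pics/v6.png

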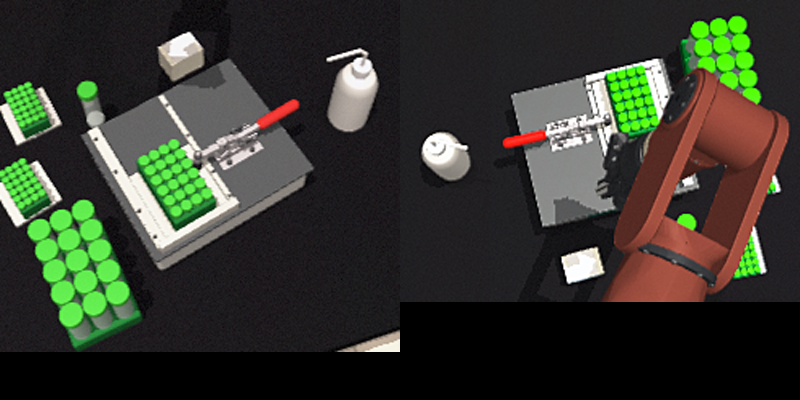

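Run:
```python
from rig import bot, planner, eyes
from h import *
q=quat((0,0,-1),(1,0,0))
bot.goto(w(105,-78,330),q); bot.move_l(w(105,-78,165),vel=.25); st(bot)
c=eyes.capture("wrist"); T=c["extrinsics"];K=c["intrinsics"]
def px(x,y,z):
    p=T[:3,:3].T@(w(x,y,z)-T[:3,3]); r=np.hypot(*p[:2]); return p[:2]/r*np.arctan2(r,p[2])*K[0,0]+K[:2,2]
a,b=px(112,-16,95),px(112,-16,109); print("flange/stop corner px",a,"stop edge",b,"10mm fwd",px(102,-16,95))
u,v=a.astype(int); u0=max(u-60,0); v0=max(v-45,0); f=c["frame"][v0:v0+90,u0:u0+120]; print(u0,v0)
cv2.imwrite("pics/v7.png",cv2.resize(f,None,fx=6,fy=6,interpolation=cv2.INTER_CUBIC))
```

```text
25.43 tip [105.8 -78.8 167.3] F [-0.  -0.1  0.4]
flange/stop corner px [260.44903309 114.48451769] stop edge [260.82523453 114.76998689] 10mm fwd [248.52128043 114.50502   ]
200 69
```

View pics/v7.png

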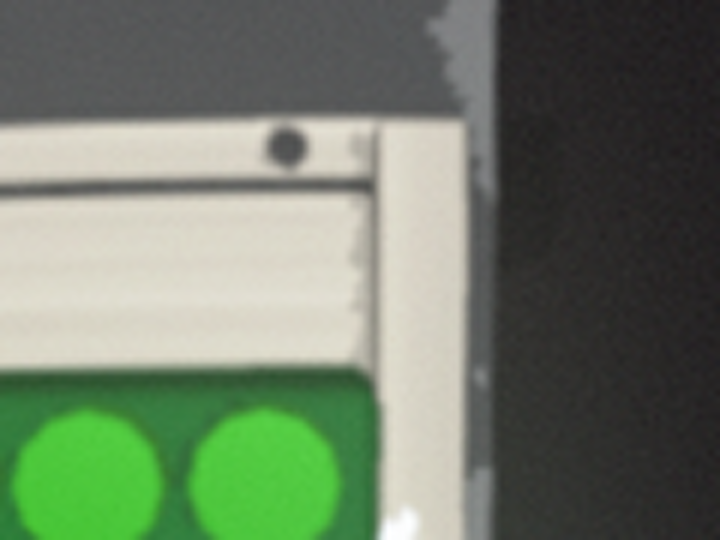

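In the close-up, the flange's end runs right up to the stop bar at (375,280). There is only the same thin edge line that the fixed guide shows there, so no gap. I retreat and hand in.

Run:
```python
from rig import bot
from h import *
bot.move_l(w(105,-78,300),vel=.3); st(bot); print(bot.sign_off())
```

```text
26.07 tip [106.2 -78.5 304.2] F [ 0.   0.6 -0.2]
the job is handed in; nothing more can be done
None
```

The rack is home against the back stop, the clamp is locked with its foot on the rack's left flange, and the job was handed in at 26 s; because the closed fingers end about 43 mm short of the reported TCP, the rack was probably pushed at the tube caps rather than low on its front face, and the handle took a second push.

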